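# Feed a top plate and cap the square leg

### The arm

A 6-joint arm with a two-finger parallel gripper is mounted at the origin on the work surface. World frame = base frame: x ahead of the robot, y to its left, z up, the work surface at z = 0. Lengths are in mm, angles in degrees, forces in N, time in s.
With the tool pointing down it reaches from about 300 to 850 mm from the base axis. Payload 4.2 kg.
Tool frame: the origin (TCP) lies midway between the tips of the shut fingers; the grasp point (between the pads) lies 19 mm behind it; z points along the fingers, y is the line along which they close (so a half turn about z gives the same grasp; the last joint's range is limited). The gripper opens to 91 mm and grips with 3 to 60 N. Pads are 32 mm wide; open, the fingers measure 118 mm over their backs; the gripper's body (76 mm by 178 mm) begins 60 mm behind the grasp point.
Start: joints at [-71.849, 18.312, 89.639, -0, 72.044, -1.146], TCP at [190.023, -542.71, 213.976] pointing down, gripper open.
Joint ranges: [-177.97, 177.97], [-48.28, 115.42], [12.27, 149.76], [-77.06, 257.06], [2.81, 150.46], [-146.56, 146.56]. Speed limits (degrees/s): [147.25, 147.25, 180, 180, 180, 180].

### API

Orientations are given as [roll, pitch, yaw] about the fixed x, y, z axes, in that order (R = Rz(yaw) Ry(pitch) Rx(roll)).
In Python, from workcell import env gives the robot as it stands.
- The arm moves only by the tool send_rows, never from a script. Its argument "steps" is a list that holds one entry, the list of rows, each a list of 5 numbers: the shift along the tool's x, y, z scaled (see below), then the turn about the tool's z scaled (see below), then the opening, from 0 (shut) to 1 (fully open). In form: [[[dx, dy, dz, yaw, fingers], ...]]. A call has 1 to 5 rows; each row shifts and turns the commanded pose from where the row before left it, along the tool's axes as they then stand; what a row does not reach is not made up. The controller multiplies each number of a shift by 0.04 m and each number of a turn by 0.12 rad. A row lasts 1/12 s, in which the tool goes at most 41.7 mm and 7.16 degrees, less where a joint would pass 70% of its speed; a pose out of reach is approached as far as the arm can. A call with a number of a shift or a turn outside -1 to 1 is refused whole. A call with a gripper value outside its range is refused whole. The fingers move at their own pace and stop on an object; "squeeze" is the grip in N (left out, the last holds). Time passes only in rows, so rows that do not move let the fingers close. It gives the time, the measured TCP pose, the force, the opening and the grip force at its end, in the units of the state.
- env.state(): the state, without advancing time (a new reading comes with each control period).
- env.grab_frame(name): name is "scene" or "top" or "wrist"; returns a dict with "pixels" (480x640x3 uint8, red, green, blue), "depth" (480x640 float32, mm along the optical axis (not along the pixel's ray), 0 where there is no reading), "intrinsics" (3x3 intrinsics, pixels), "cam_to_world" (4x4, takes a point from camera to world coordinates). Camera axes: x right, y down, z forward; pixel columns grow to the right and rows downward; lengths in mm; the calibration is good to about 2 mm. The wrist camera is an equidistant fisheye: a pixel r from the principal point sees the ray r / f radians off the axis. A picture is of the moment at which its call begins.
- env.job_done(): hands the job in; it is judged then, once.
The state is a dict: "time_s": time; "qpos": joint angles; "qvel": joint speeds; "effort": joint torques, N m; "ee_pos": TCP position; "ee_rot": TCP orientation; "force": force on the tool from outside, world axes, zero at the start; "torque": the same for the moment, N m; "gripper_width": finger opening in mm; "gripper_force": force on a finger pad.
Only numpy, scipy, OpenCV 4.12 (cv2) and the standard library are available. Lean on these libraries where they do the work, as an engineer would, in place of code of your own. Each camera call takes 0.05 s, during which the arm holds its last target. There are 200 camera calls.

### The job

Pull the black knob of the plate feeder out as far as it goes, so that the lowest wooden plate drops, and let the spring take the knob fully home again, which pushes that plate out onto the open end of the feeder. Then pick up this plate and lay it flat on top of the upright leg with the rectangular top, edges flush all round. Leave the leg standing and the next plate in the magazine, and knock nothing over.

Things in the scene. Friction and masses are not known exactly. Their poses are not given: they have to be found in the camera images.
- feeder: Fixed wooden plate feeder, base board 285 x 120 x 12 mm from x = -118 to +167 mm. Origin: on the table under the middle of the magazine; z up, -x is the knob's pull direction, +x where plates come out. Magazine: a box 96 (x) x 90 (y) mm, clear side walls, top 86 mm over the table, open above but too narrow for fingers; three plates lie in it on a sliding tongue.
- tray_mid (a point): Middle of the feeder's open delivery end: on the top of the base board, 12 mm above the table, at feeder x = 95 mm; axes as the feeder's. The flat area reaches from x = +48 mm (magazine wall) to +159 mm (a lip 10 mm high) and has no side walls.
- knob_grip (a point): Grip point on the axis of the feeder's upright black knob, 66 mm above the table: a cylinder 30 mm in diameter, 47 to 86 mm above the table, on a thinner neck. Home it lies at feeder x = -97 mm, 49 mm from the magazine's wall. It moves with the slide.
- feed_slide (a joint): Travel of knob and tongue in m: 0 = home, 0.100 = out at its stop (along feeder -x). A spring pulls it home with 3 N (home) to 9 N (at the stop); let go, it goes home by itself in about half a second. The lowest plate drops only when it is out at the stop.
- plate_low: Wooden plate 75 (x) x 50 (y) x 15 (z) mm, 45 g, lowest in the magazine; origin at the centre of its underside, z up. At the start it lies on the tongue, 26 mm above the table; once delivered it lies on the base, underside 12 mm above the table, rear edge at feeder x = 55 mm or more, long side along feeder x.
- plate_mid: The next plate, same size, above the lowest one; origin at the centre of its underside. It stays in the magazine, as does the third one above it.
- square_leg: Loose upright wooden furniture leg, 110 mm tall, 0.3 kg, with a rectangular top 75 (x) x 50 (y) mm, tapering to a foot 56 x 38 mm; its size at the top is the plate's. Origin at the centre of its foot on the table, z up.
- leg_top (a point): Centre of the top face of the rectangular leg, 110 mm above the table; axes as the leg's.
- round_leg: Bystander: upright round tapered wooden leg, 110 mm tall, 64 mm across the top, 48 mm at the foot; origin at the centre of its foot. It may stand left or right, with the rectangular leg on the other side.
- short_leg: Bystander: upright round tapered wooden leg, 90 mm tall, 64 mm across the top; origin at the centre of its foot.
- glue_bottle: Bystander: upright white bottle, 150 mm tall, 60 mm across; origin at the centre of its underside.
Things that resemble listed ones, but are neither listed nor needed, are in the scene too. Leave any purple look-alike of the square_leg alone.

How it is judged (in metres and radians):
On the way, in this order (a step that is already met when the one before it is completed fails the run):
1. the knob is pulled out to its stop (over 94 of 100 mm) (value of joint feed_slide above 0.094 m), for 0.2 s.
2. the knob is home again (within 6 mm) and the lowest plate lies on the delivery end (value of joint feed_slide below 0.006 m and x of plate_low in the frame of feeder above 0.08 m and z of plate_low in the frame of feeder below 0.018 m), for 0.2 s.
At the end, for the whole second after the job is handed in: The plate that was lowest lies flat and at rest on the rectangular leg's top, its edges flush within 6 mm along both sides and 0.12 rad in turn; the leg stands upright; the knob is home within 6 mm; the next plate is still in the magazine (x of plate_low in the frame of leg_top between -0.006 and 0.006 m and y of plate_low in the frame of leg_top between -0.006 and 0.006 m and z of plate_low in the frame of leg_top between -0.003 and 0.018 m and angle between the x axis of plate_low and the x axis of leg_top, either way round below 0.12 rad and angle between the z axis of plate_low and the z axis of leg_top, either way round below 0.06 rad and angle between square_leg's own z axis and vertical below 0.06 rad and linear speed of plate_low below 0.02 m/s and value of joint feed_slide below 0.006 m and x of plate_mid in the frame of feeder between -0.02 and 0.02 m and horizontal distance between plate_mid and feeder below 0.025 m); the robot touches nothing.
It fails at once if the rectangular leg is tipped (over 0.3 rad) (angle between square_leg's own z axis and vertical above 0.3 rad).
It fails at once if a round leg or the bottle is knocked over (over 0.5 rad) (angle between any of round_leg, short_leg, glue_bottle's own z axis and vertical above 0.5 rad).
It also fails if it takes over 64 s, if anything falls off the work surface, if the arm or the gripper's body presses on something with over 40 N, if the wrist force passes 120 N, or if a joint passes its speed limit or range.

## Working session

There is one attempt and no reset: what is moved stays moved. The work goes in short steps, Python scripts to look and compute and a tool call to move; the robot and the scene stay as the last step left them, time stands still between calls to the robot, and variables do not carry over. Pictures are saved under pics/ and viewed, at most 10 in all, crops included, and the job is handed in when it is done.

Besides the shell and the picture viewer there is one more tool, called after ">>>" as name(argument=value, ...), one argument or row to a line, values as JSON. send_rows: Moves the arm, as the interface text tells. Shifts and turns lie within -1 to 1; 1 stands for 0.04 m of shift or 0.12 rad of turn. Its arguments: {"type":"object","properties":{"steps":{"type":"array"},"squeeze":{"type":"number"}},"required":["steps"]}

```bash
mkdir -p pics
cat > h.py <<'E'
import numpy as np,cv2,pickle
from workcell import env
def grab(n,tag):
    f=env.grab_frame(n); pickle.dump(f,open(f'pics/{tag}.pkl','wb'))
    cv2.imwrite(f'pics/{tag}.png',cv2.cvtColor(f['pixels'],cv2.COLOR_RGB2BGR)); return f
def cloud(f):
    K=f['intrinsics'];d=f['depth'];v,u=np.mgrid[:480,:640]
    p=np.stack([(u-K[0,2])/K[0,0]*d,(v-K[1,2])/K[1,1]*d,d,np.ones_like(d)],-1)
    w=p@np.array(f['cam_to_world']).T; w=w[...,:3]; w[d==0]=np.nan; return w
E
python3 - <<'E'
from h import *
for n in('scene','top'):
    f=grab(n,n+'0');print(n,f['intrinsics'],np.round(f['cam_to_world'],2))
print(env.state())
E
```

```text
scene [[506.78899291   0.         309.73051941]
 [  0.         506.78899291 240.77255124]
 [  0.           0.           1.        ]] [[ 8.5000e-01  4.1000e-01 -3.4000e-01  9.4843e+02]
 [ 5.3000e-01 -6.3000e-01  5.7000e-01 -7.4519e+02]
 [ 2.0000e-02 -6.6000e-01 -7.5000e-01  1.0271e+03]
 [ 0.0000e+00  0.0000e+00  0.0000e+00  1.0000e+00]]
top [[546.36785902   0.         310.51940356]
 [  0.         546.36785902 236.29188219]
 [  0.           0.           1.        ]] [[ 2.00000e-02 -1.00000e+00  5.00000e-02  4.77540e+02]
 [-1.00000e+00 -2.00000e-02  1.00000e-02 -3.46100e+01]
 [-1.00000e-02 -5.00000e-02 -1.00000e+00  1.25282e+03]
 [ 0.00000e+00  0.00000e+00  0.00000e+00  1.00000e+00]]
{'time_s': 0.1, 'qpos': array([-7.18488474e+01,  1.83491415e+01,  8.96979983e+01, -2.10628376e-03,
        7.20423344e+01, -1.14547389e+00]), 'qvel': array([ 0.0331095 , -0.09755925, -0.16645828,  0.02973196, -0.06210771,
       -0.10887605]), 'effort': array([ 5.35365689e-04, -4.13331521e+01, -2.32508451e+01,  7.29101943e-02,
        4.22098394e-02, -5.12295810e-05]), 'ee_pos': array([ 189.8738939 , -542.29090617,  213.20228027]), 'ee_rot': array([-1.79910504e+02,  2.13583359e-04,  1.92972776e+01]), 'force': array([-0.61989544, -0.727786  ,  0.77653207]), 'torque': array([-0.00402913, -0.0268172 ,  0.02494353]), 'gripper_force': 0.0, 'gripper_width': 91.27935746768459}
```

View pics/top0.png

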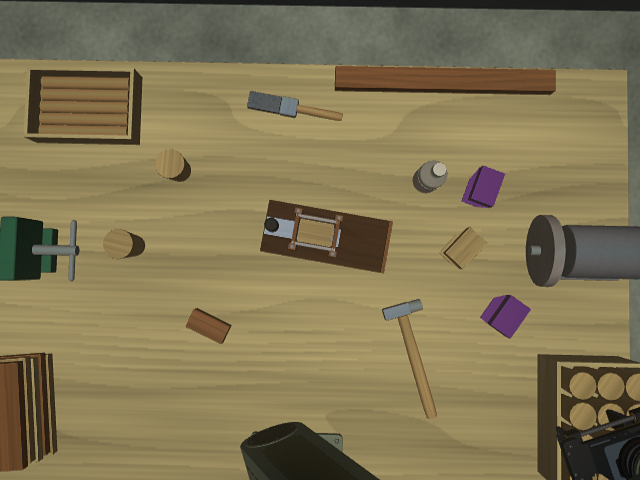

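View pics/scene0.png

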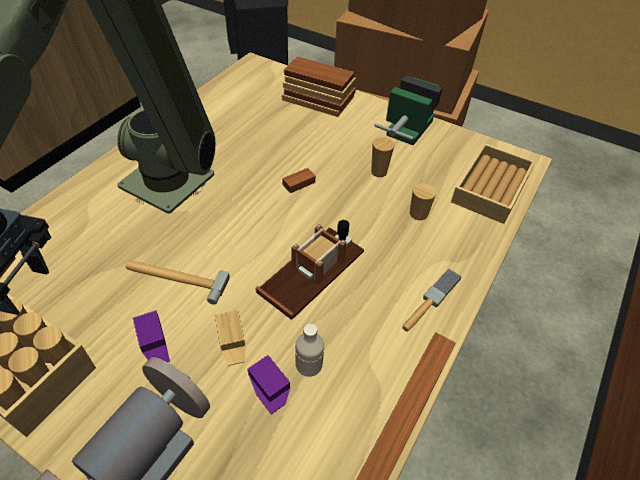

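The top view shows the knob at (271,226), the magazine at (316,233), the delivery end near (370,240) and the wooden rectangular leg at (464,248). There are purple decoys at (485,187) and (506,316), and the bottle is at (431,176). Next I measure these in both views.

```bash
cat > m.py <<'E'
from h import *
def rect(pts):
    c,s,a=cv2.minAreaRect(pts.astype(np.float32)); b=cv2.boxPoints((c,s,a))
    e=max((b[1]-b[0],b[2]-b[1]),key=np.linalg.norm); return np.round(c,1),np.round(s,1),round(np.degrees(np.arctan2(e[1],e[0]))%180,1)
if __name__=='__main__':
  for n in('top0','scene0'):
    f=pickle.load(open(f'pics/{n}.pkl','rb'));w=cloud(f);x,y,z=np.moveaxis(w,-1,0);R,G,B=np.moveaxis(f['pixels'].astype(int),-1,0)
    print(n,'table z',np.nanmedian(z[(abs(x-450)<150)&(abs(y)<300)]))
    m=(z>98)&(z<122)&(x>300)&(x<650)&(y<-200)&(y>-520)
    nn,l,st,c=cv2.connectedComponentsWithStats(m.astype(np.uint8))
    for i in range(1,nn):
        if st[i,4]>60:
            q=l==i;print('hi',st[i,4],f['pixels'][q].mean(0).round(),np.round(np.nanmedian(z[q]),1),*rect(w[q][:,:2]),np.round(c[i]))
    hsv=cv2.cvtColor(f['pixels'],cv2.COLOR_RGB2HSV)
    near=(abs(x-470)<130)&(abs(y+40)<190)
    m=near&(z>6)&(z<18)
    nn,l,st,c=cv2.connectedComponentsWithStats(m.astype(np.uint8))
    i=1+np.argmax(st[1:,4]);q=l==i;print('base',st[i,4],*rect(w[q][:,:2]),np.nanmedian(z[q]))
    m=near&(R<60)&(G<60)&(B<60)&(z>76)&(z<96)
    print('knob',m.sum(),rect(w[m][:,:2]) if m.sum() else '',np.nanmedian(z[m]), np.nanmean(w[m],0))
E
python3 m.py
```

```text
top0 table z 1.2178760289843922
hi 439 [ 91.  53. 102.] 110.1 [ 637.  -384.9] [52.  43.2] 70.2 [485. 195.]
hi 408 [63. 60. 53.] 112.6 [ 518.8 -488.1] [147.7  23.9] 0.3 [537. 251.]
hi 907 [142. 121.  78.] 110.0 [ 521.  -346.4] [51.2 75.6] 137.2 [465. 248.]
hi 955 [ 93.  54. 103.] 109.9 [ 380.5 -439.6] [53.5 75.9] 145.4 [509. 316.]
base 3585 [544.1 -51.1] [277.8 122.2] 81.2 12.18896707753538
knob 145 (array([556.3,  43. ]), array([55.3, 69.1]), np.float32(98.9)) 85.2756707308547 [563.31571515  63.03712802  85.17380519]
scene0 table z 2.2440570985359045
hi 838 [100.  43. 120.] 110.3 [ 381.  -440.6] [49.9 77. ] 145.5 [148. 329.]
hi 816 [189. 155.  94.] 110.4 [ 521.1 -347.8] [49.9 78.2] 137.4 [229. 329.]
hi 443 [108.  49. 126.] 110.3 [ 636.3 -386.4] [50.6 42.6] 70.8 [261. 369.]
hi 65 [60. 55. 50.] 112.4 [ 591.2 -512.1] [24.9 11.5] 59.6 [204. 408.]
base 2043 [538.1 -90.7] [217.1 125.6] 81.0 12.760360663596998
knob 154 (array([556.7,  -4.4]), array([163.1,  88.8]), np.float32(80.2)) 81.94673973455389 [560.26779526  17.34554086  82.50305706]
```

Run:
```python
from m import *
for n in('top0','scene0'):
    f=pickle.load(open(f'pics/{n}.pkl','rb'));w=cloud(f);x,y,z=np.moveaxis(w,-1,0);g=f['pixels'].max(-1)
    m=(g<60)&(z>80)&(z<92)&(x>500)&(x<620)&(y>0)&(y<120)
    nn,l,st,c=cv2.connectedComponentsWithStats(m.astype(np.uint8))
    for i in range(1,nn):
        if st[i,4]>25:q=l==i;print(n,'knob',st[i,4],cv2.minEnclosingCircle(w[q][:,:2].astype(np.float32)),np.nanmedian(z[q]),c[i])
    a=np.radians(-98.9);ux=np.array([np.cos(a),np.sin(a)]);uy=np.array([-ux[1],ux[0]])
    P=w[...,:2]-np.array([544,-51]);s=P@ux;t=P@uy
    m=(z>8)&(z<26)&(abs(s)<160)&(abs(t)<75)
    print('base s',np.nanpercentile(s[m],[.3,1,99,99.7]),'t',np.nanpercentile(t[m],[.5,1,99,99.5]))
    m=(z>17)&(z<26)&(s>90)&(s<160)&(abs(t)<75);print('lip',m.sum(),np.nanpercentile(s[m],[2,50,98]))
    # top plate / magazine wall
    m=(z>76)&(z<95)&(abs(s)<120)&(abs(t)<60)&(f['pixels'][...,0]>70)
    print('mag',m.sum(),np.nanpercentile(s[m],[1,50,99]),np.nanpercentile(t[m],[1,50,99]))
```

```text
top0 knob 139 ((563.2027587890625, 64.86506652832031), 14.619002342224121) 85.40402265316743 [270.76258993 224.16546763]
base s [-137.61863251 -135.69065253  144.39960373  145.77033502] t [-58.25267097 -57.82835778  60.06233212  60.59638121]
lip 208 [ 99.74672063 141.61358741 146.30768387]
mag 632 [-71.63167743 -19.22114289  30.34379972] [-42.62335305   2.40770847  45.01963843]
scene0 knob 75 ((566.2057495117188, 61.58405303955078), 14.90147876739502) 86.71679599364018 [343.34666667 224.21333333]
base s [-136.00686856 -133.35035044  147.65033269  148.15807857] t [-57.57893686 -56.48129665  61.69320994  62.12129391]
lip 191 [102.94588272 144.13628697 148.21344458]
mag 465 [-109.89856582  -15.65894003   32.38363062] [-42.27856613  -2.63741027  46.94871854]
```

Leg top is at (521,-347) with its long axis at 137°. The knob is at (564.5,63.5), and feeder +x points along -98.9°. Sizes and heights agree with the given ones. I turn the tool to yaw 81.1° first.

>>> send_rows(
  steps=[
    [[0, 0, 0, -1, 1], [0, 0, 0, -1, 1], [0, 0, 0, -1, 1], [0, 0, 0, -1, 1], [0, 0, 0, -1, 1]],
  ],
)

```text
time_s: 0.52
ee_pos: [189.9, -542.4, 213.4]
ee_rot: [-180.0, -0.0, 54.0]
force: [0.4, 0.7, 0.0]
gripper_width: 91.0
gripper_force: 0.0
```

>>> send_rows(
  steps=[
    [[0, 0, 0, -1, 1], [0, 0, 0, -1, 1], [0, 0, 0, -1, 1], [0, 0, 0, -1, 1], [0, 0, 0, 0, 1]],
  ],
)

```text
time_s: 0.93
ee_pos: [189.9, -542.5, 213.5]
ee_rot: [-180.0, -0.0, 81.3]
force: [-0.0, -0.8, 0.3]
gripper_width: 91.1
gripper_force: 0.0
```

>>> send_rows(
  steps=[
    [[0.9, 0.38, 0, 0, 1], [0.9, 0.38, 0, 0, 1], [0.9, 0.38, 0, 0, 1], [0.9, 0.38, 0, 0, 1], [0.9, 0.38, 0, 0, 1]],
  ],
)

```text
time_s: 1.35
ee_pos: [293.1, -374.8, 213.7]
ee_rot: [-180.0, -0.0, 80.9]
force: [0.5, -0.1, -0.2]
gripper_width: 91.4
gripper_force: 0.0
```

>>> send_rows(
  steps=[
    [[0.9, 0.38, 0, 0, 1], [0.9, 0.38, 0, 0, 1], [0.9, 0.38, 0, 0, 1], [0.9, 0.38, 0, 0, 1], [0.9, 0.38, 0, 0, 1]],
  ],
)

```text
time_s: 1.77
ee_pos: [395.9, -208.4, 214.0]
ee_rot: [180.0, 0.0, 81.0]
force: [0.2, -0.2, 0.3]
gripper_width: 91.0
gripper_force: 0.0
```

>>> send_rows(
  steps=[
    [[0.9, 0.38, 0, 0, 1], [0.9, 0.38, 0, 0, 1], [0.9, 0.38, 0, 0, 1], [0, 0, 0, 0, 1], [0, 0, 0, 0, 1]],
  ],
)

```text
time_s: 2.18
ee_pos: [457.6, -109.0, 213.6]
ee_rot: [-180.0, 0.0, 81.3]
force: [-0.4, -0.7, 0.2]
gripper_width: 91.2
gripper_force: 0.0
```

>>> send_rows(
  steps=[
    [[0.935, 0.395, 0, 0, 1], [0.935, 0.395, 0, 0, 1], [0.935, 0.395, 0, 0, 1], [0.935, 0.395, 0, 0, 1], [0.935, 0.395, 0, 0, 1]],
  ],
)

```text
time_s: 2.6
ee_pos: [564.2, 61.9, 213.9]
ee_rot: [-180.0, 0.0, 80.9]
force: [0.6, -0.8, 0.5]
gripper_width: 91.3
gripper_force: 0.0
```

>>> send_rows(
  steps=[
    [[0, 0, 0.5, 0, 1], [0, 0, 0.5, 0, 1], [0, 0, 0, 0, 1]],
  ],
)

```text
time_s: 2.85
ee_pos: [561.2, 60.9, 169.9]
ee_rot: [-179.5, 0.2, 81.0]
force: [-1.2, 0.2, -0.5]
gripper_width: 91.1
gripper_force: 0.0
```

Run:
```python
from h import *
f=grab('wrist','w1');print(np.round(f['intrinsics'],1),np.round(f['cam_to_world'],3))
```

```text
[[371.6   0.  322. ]
 [  0.  371.6 237.2]
 [  0.    0.    1. ]] [[ 9.88000e-01 -1.46000e-01 -5.40000e-02  5.75717e+02]
 [-1.55000e-01 -9.45000e-01 -2.87000e-01  1.41943e+02]
 [-9.00000e-03  2.92000e-01 -9.56000e-01  3.40389e+02]
 [ 0.00000e+00  0.00000e+00  0.00000e+00  1.00000e+00]]
```

View pics/w1.png

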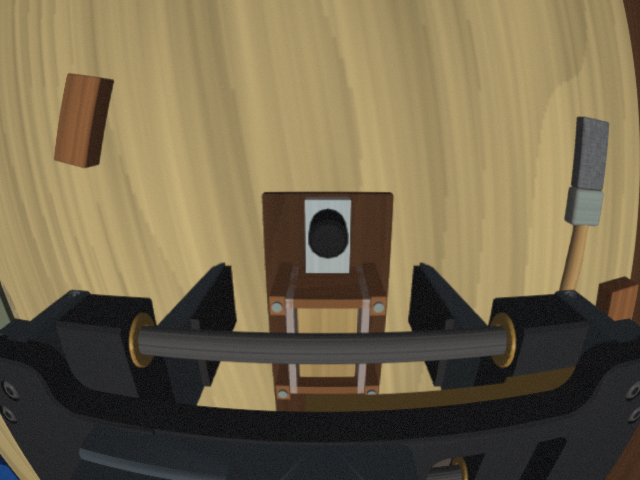

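The wrist view shows the knob centred at (328,232) on its light slide, between the fingers, with the magazine below it in the image. I'll refine the knob position using wrist depth.

```bash
cat >> h.py <<'E'
def wcloud(f):
    K=f['intrinsics'];d=f['depth'];v,u=np.mgrid[:480,:640]
    a=(u-K[0,2])/K[0,0];b=(v-K[1,2])/K[1,1];r=np.hypot(a,b)+1e-9;k=np.tan(np.minimum(r,1.5))/r
    p=np.stack([a*k*d,b*k*d,d,np.ones_like(d)],-1);w=(p@np.array(f['cam_to_world']).T)[...,:3];w[d==0]=np.nan;return w
E
python3 - <<'E'
from h import *
f=pickle.load(open('pics/w1.pkl','rb'));w=wcloud(f);z=w[...,2];u=np.mgrid[:480,:640]
m=(z>80)&(z<92)&(f['pixels'].max(-1)<60)&(u[0]>195)&(u[0]<265)&(u[1]>295)&(u[1]<360)
print(m.sum(),np.nanmedian(z[m]),cv2.minEnclosingCircle(w[m][:,:2].astype(np.float32)))
s=env.state();print(s['ee_pos'],s['ee_rot'])
E
```

```text
1213 85.56793264019757 ((565.2092895507812, 63.361305236816406), 14.8001127243042)
[562.10311243  60.68313177 171.92391576] [-1.79693975e+02  1.09849963e-01  8.10253741e+01]
```

>>> send_rows(
  steps=[
    [[0, 0, 0.5, 0, 1], [0, 0, 0.5, 0, 1], [0, 0, 0, 0, 1], [0, 0, 0, 0, 1], [0, 0, 0, 0, 1]],
  ],
)

```text
time_s: 3.32
ee_pos: [564.8, 61.4, 135.7]
ee_rot: [179.8, -0.0, 81.1]
force: [0.1, -0.4, -0.5]
gripper_width: 91.0
gripper_force: 0.0
```

>>> send_rows(
  steps=[
    [[0.05, 0, 0.5, 0, 1], [0, 0, 0.5, 0, 1], [0, 0, 0.6, 0, 1], [0, 0, 0.6, 0, 1], [0, 0, 0, 0, 1]],
  ],
)

```text
time_s: 3.73
ee_pos: [562.1, 63.6, 43.6]
ee_rot: [-179.7, 0.1, 81.1]
force: [0.2, -0.6, -1.3]
gripper_width: 91.4
gripper_force: 0.0
```

>>> send_rows(
  steps=[
    [[0, 0, 0, 0, 0], [0, 0, 0, 0, 0], [0, 0, 0, 0, 0], [0, 0, 0, 0, 0], [0, 0, 0, 0, 0]],
  ],
  squeeze=50,
)

```text
time_s: 4.15
ee_pos: [564.9, 64.2, 47.2]
ee_rot: [179.9, -0.0, 81.2]
force: [-0.0, 0.2, -0.4]
gripper_width: 60.9
gripper_force: 0.0
```

>>> send_rows(
  steps=[
    [[0, 0, 0, 0, 0], [0, 0, 0, 0, 0], [0, 0, 0, 0, 0], [0, 0, 0, 0, 0], [0, 0, 0, 0, 0]],
  ],
)

```text
time_s: 4.57
ee_pos: [565.2, 63.9, 46.0]
ee_rot: [179.9, -0.0, 81.2]
force: [3.2, -0.9, -2.4]
gripper_width: 28.8
gripper_force: 50.0
```

Gripped. Pulling along tool +x.

>>> send_rows(
  steps=[
    [[0.4, 0, 0, 0, 0], [0.4, 0, 0, 0, 0], [0.4, 0, 0, 0, 0], [0.4, 0, 0, 0, 0], [0.4, 0, 0, 0, 0]],
  ],
)

```text
time_s: 4.98
ee_pos: [577.2, 140.1, 45.9]
ee_rot: [179.9, 0.3, 81.3]
force: [3.4, -12.7, 0.7]
gripper_width: 29.0
gripper_force: 50.0
```

>>> send_rows(
  steps=[
    [[0.3, 0, 0, 0, 0], [0.15, 0, 0, 0, 0], [0.05, 0, 0, 0, 0], [0, 0, 0, 0, 0], [0, 0, 0, 0, 0]],
  ],
)

```text
time_s: 5.4
ee_pos: [580.3, 160.4, 45.9]
ee_rot: [179.9, 0.2, 81.3]
force: [3.2, -8.9, 0.4]
gripper_width: 29.2
gripper_force: 50.0
```

>>> send_rows(
  steps=[
    [[0.05, 0, 0, 0, 0], [0.05, 0, 0, 0, 0], [0, 0, 0, 0, 0], [0, 0, 0, 0, 0], [0, 0, 0, 0, 0]],
  ],
)

```text
time_s: 5.82
ee_pos: [580.7, 162.8, 45.9]
ee_rot: [179.9, 0.4, 81.3]
force: [3.5, -13.9, 1.6]
gripper_width: 29.1
gripper_force: 50.0
```

>>> send_rows(
  steps=[
    [[0, 0, 0, 0, 0], [0, 0, 0, 0, 0], [0, 0, 0, 0, 0], [0, 0, 0, 0, 0], [0, 0, 0, 0, 0]],
  ],
)

```text
time_s: 6.23
ee_pos: [580.7, 162.8, 45.9]
ee_rot: [179.9, 0.4, 81.3]
force: [2.6, -13.5, 0.4]
gripper_width: 29.0
gripper_force: 50.0
```

At the stop: 100 mm of travel, and the force rose above the spring force. Releasing the knob, then raising the tool.

>>> send_rows(
  steps=[
    [[0, 0, 0, 0, 1], [0, 0, 0, 0, 1], [0, 0, 0, 0, 1], [0, 0, 0, 0, 1], [0, 0, 0, 0, 1]],
  ],
)

```text
time_s: 6.65
ee_pos: [579.9, 167.2, 45.9]
ee_rot: [-180.0, -0.0, 81.2]
force: [0.1, 0.0, -0.9]
gripper_width: 59.6
gripper_force: 0.0
```

>>> send_rows(
  steps=[
    [[0, 0, 0, 0, 1], [0, 0, 0, 0, 1], [0, 0, 0, 0, 1], [0, 0, 0, 0, 1], [0, 0, 0, 0, 1]],
  ],
)

```text
time_s: 7.07
ee_pos: [580.1, 166.9, 45.9]
ee_rot: [180.0, 0.0, 81.2]
force: [0.1, 0.0, 0.3]
gripper_width: 90.5
gripper_force: 0.0
```

>>> send_rows(
  steps=[
    [[0, 0, -0.9, 0, 1], [0, 0, -0.9, 0, 1], [0, 0, -0.9, 0, 1], [0, 0, -0.9, 0, 1], [0, 0, 0, 0, 1]],
  ],
)

```text
time_s: 7.48
ee_pos: [584.1, 168.0, 198.2]
ee_rot: [179.2, -0.4, 81.2]
force: [0.9, -0.0, 0.4]
gripper_width: 91.4
gripper_force: 0.0
```

Run:
```python
from h import *
grab('top','top1');grab('scene','scene1')
a=cv2.imread('pics/top1.png')[150:350,220:540];b=cv2.imread('pics/scene1.png')[180:380,190:390]
cv2.imwrite('pics/c1.png',np.hstack([cv2.resize(a,(480,300)),cv2.resize(b,(300,300))]))
```

```text
(no output)
```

View pics/c1.png

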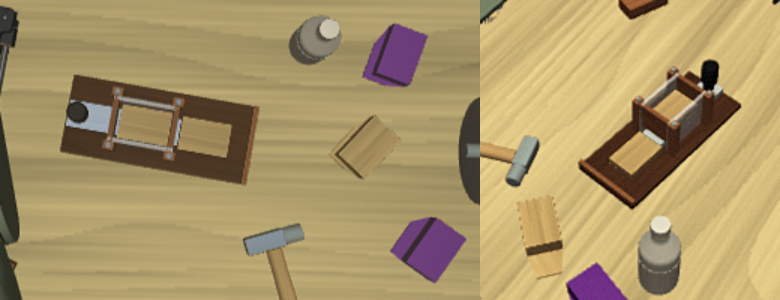

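The plate lies on the open end, at about (205,138) in the crop, the knob is home at (78,112), and the leg still stands. Measuring the plate.

Run:
```python
from m import *
o=np.array([549,-31.8]);a=np.radians(-98.9);ux=np.array([np.cos(a),np.sin(a)]);uy=np.array([-ux[1],ux[0]])
for n in('top1','scene1'):
    f=pickle.load(open(f'pics/{n}.pkl','rb'));w=cloud(f);x,y,z=np.moveaxis(w,-1,0);R=f['pixels'][...,0]
    P=w[...,:2]-o;s=P@ux;t=P@uy
    m=(z>21)&(z<34)&(s>50)&(s<157)&(abs(t)<60)&(R>95)
    c,S,A=rect(w[m][:,:2]);print(n,m.sum(),np.nanmedian(z[m]),c,S,A,'feeder',(c-o)@ux,(c-o)@uy)
    m=(f['pixels'].max(-1)<60)&(z>80)&(z<92)&(s<-60)&(s>-260)&(abs(t)<40)
    print('knob',m.sum(),np.nanmedian(s[m]))
```

```text
top1 760 27.17215155743554 [ 534.6 -120.7] [80. 50.] 81.1 feeder 90.05746162961104 -0.4728687250564609
knob 138 -97.06622155309498
scene1 555 27.70430758881571 [ 534.3 -121.6] [81.9 52.4] 80.6 feeder 90.99303862469333 -0.6300173371178251
knob 74 -93.26208556353671
```

>>> send_rows(
  steps=[
    [[-0.925, 0, 0, 0, 1], [-0.925, 0, 0, 0, 1], [-0.925, 0, 0, 0, 1], [-0.925, 0, 0, 0, 1], [-0.925, 0, 0, 0, 1]],
  ],
)

```text
time_s: 8.0
ee_pos: [550.0, -17.4, 187.9]
ee_rot: [-179.8, 0.0, 81.2]
force: [0.4, 0.2, -0.3]
gripper_width: 90.9
gripper_force: 0.0
```

>>> send_rows(
  steps=[
    [[-0.925, 0, 0, 0, 1], [-0.925, 0, 0, 0, 1], [-0.925, 0, 0, 0, 1], [0, 0, 0, 0, 1], [0, 0, 0, 0, 1]],
  ],
)

```text
time_s: 8.42
ee_pos: [533.3, -127.0, 188.1]
ee_rot: [-179.8, -0.0, 81.0]
force: [-0.7, 0.0, 1.1]
gripper_width: 91.4
gripper_force: 0.0
```

>>> send_rows(
  steps=[
    [[0, 0, 0.6, 0, 1], [0, 0, 0.6, 0, 1], [0, 0, 0.4, 0, 1], [0, 0, 0, 0, 1], [0, 0, 0, 0, 1]],
  ],
)

```text
time_s: 8.83
ee_pos: [534.0, -124.3, 124.7]
ee_rot: [-179.8, -0.0, 81.3]
force: [0.9, -0.1, 1.0]
gripper_width: 91.0
gripper_force: 0.0
```

>>> send_rows(
  steps=[
    [[0, 0, 0.6, 0, 1], [0, 0, 0.6, 0, 1], [0, 0, 0.4, 0, 1], [0, 0, 0.4, 0, 1], [0, 0, 0.3, 0, 1]],
  ],
)

```text
time_s: 9.25
ee_pos: [535.4, -125.0, 33.9]
ee_rot: [179.9, -0.0, 81.2]
force: [-0.4, 0.3, -0.5]
gripper_width: 91.2
gripper_force: 0.0
```

>>> send_rows(
  steps=[
    [[0, 0, 0.2, 0, 1], [0, 0, 0.1, 0, 1], [0, 0, 0, 0, 1], [0, 0, 0, 0, 1], [0, 0, 0, 0, 1]],
  ],
)

```text
time_s: 9.67
ee_pos: [535.5, -125.8, 22.9]
ee_rot: [179.9, 0.0, 81.2]
force: [1.2, 0.1, 0.6]
gripper_width: 91.1
gripper_force: 0.0
```

>>> send_rows(
  steps=[
    [[0, 0, 0.1, 0, 1], [0, 0, 0.1, 0, 1], [0, 0, 0, 0, 1], [0, 0, 0, 0, 1], [0, 0, 0, 0, 1]],
  ],
)

```text
time_s: 10.08
ee_pos: [534.6, -125.6, 13.9]
ee_rot: [-180.0, 0.0, 81.2]
force: [0.4, 0.4, -0.5]
gripper_width: 91.1
gripper_force: 0.0
```

>>> send_rows(
  steps=[
    [[0, 0, 0, 0, 0], [0, 0, 0, 0, 0], [0, 0, 0, 0, 0], [0, 0, 0, 0, 0], [0, 0, 0, 0, 0]],
  ],
  squeeze=20,
)

```text
time_s: 10.5
ee_pos: [534.7, -125.7, 14.0]
ee_rot: [180.0, 0.0, 81.2]
force: [-0.2, -0.1, -0.8]
gripper_width: 61.0
gripper_force: 0.0
```

>>> send_rows(
  steps=[
    [[0, 0, 0, 0, 0], [0, 0, 0, 0, 0], [0, 0, 0, 0, 0], [0, 0, 0, 0, 0], [0, 0, 0, 0, 0]],
  ],
)

```text
time_s: 10.92
ee_pos: [534.7, -125.7, 14.0]
ee_rot: [180.0, 0.0, 81.2]
force: [0.1, 0.8, 0.6]
gripper_width: 49.4
gripper_force: 20.0
```

>>> send_rows(
  steps=[
    [[0, 0, -0.3, 0, 0], [0, 0, -0.6, 0, 0], [0, 0, -0.8, 0, 0], [0, 0, -0.8, 0, 0], [0, 0, -0.8, 0, 0]],
  ],
)

```text
time_s: 11.33
ee_pos: [534.2, -125.5, 147.1]
ee_rot: [-179.9, -0.0, 81.2]
force: [0.7, -0.2, -1.3]
gripper_width: 50.2
gripper_force: 20.0
```

>>> send_rows(
  steps=[
    [[0, 0, -0.8, 0, 0], [0, 0, -0.6, -0.5, 0], [0, 0, 0, -0.8, 0], [0, 0, 0, -0.8, 0], [0, 0, 0, -0.8, 0]],
  ],
)

```text
time_s: 11.75
ee_pos: [534.6, -125.7, 202.5]
ee_rot: [180.0, 0.0, 101.4]
force: [-1.1, 0.4, -0.5]
gripper_width: 49.6
gripper_force: 20.0
```

>>> send_rows(
  steps=[
    [[0, 0, 0, -0.8, 0], [0, 0, 0, -0.8, 0], [0, 0, 0, -0.8, 0], [0, 0, 0, -0.8, 0], [0, 0, 0, -0.8, 0]],
  ],
)

```text
time_s: 12.17
ee_pos: [534.4, -125.6, 201.7]
ee_rot: [-180.0, -0.0, 128.9]
force: [-0.3, 0.0, -1.0]
gripper_width: 50.2
gripper_force: 20.0
```

>>> send_rows(
  steps=[
    [[0, 0, 0, -0.8, 0], [0, 0, 0, -0.46, 0], [0, 0, 0, 0, 0], [0, 0, 0, 0, 0], [0, 0, 0, 0, 0]],
  ],
)

```text
time_s: 12.58
ee_pos: [534.6, -125.6, 201.9]
ee_rot: [-180.0, -0.0, 137.2]
force: [-0.1, -0.2, 0.0]
gripper_width: 50.3
gripper_force: 20.0
```

>>> send_rows(
  steps=[
    [[-0.585, -0.715, 0, 0, 0], [-0.585, -0.715, 0, 0, 0], [-0.585, -0.715, 0, 0, 0], [-0.585, -0.715, 0, 0, 0], [-0.585, -0.715, 0, 0, 0]],
  ],
)

```text
time_s: 13.0
ee_pos: [523.3, -311.7, 202.0]
ee_rot: [180.0, 0.0, 137.2]
force: [-0.4, 0.0, 0.0]
gripper_width: 50.1
gripper_force: 20.0
```

>>> send_rows(
  steps=[
    [[-0.585, -0.715, 0, 0, 0], [0, 0, 0.5, 0, 0], [0, 0, 0, 0, 0], [0, 0, 0, 0, 0], [0, 0, 0, 0, 0]],
  ],
)

```text
time_s: 13.42
ee_pos: [521.6, -346.1, 182.3]
ee_rot: [180.0, -0.0, 137.3]
force: [0.2, 0.6, 0.7]
gripper_width: 50.1
gripper_force: 20.0
```

Run:
```python
from h import *
s=env.state();print(s['ee_pos'],s['ee_rot'])
grab('wrist','w2');grab('scene','scene2');grab('top','top2')
a=cv2.imread('pics/w2.png');b=cv2.imread('pics/scene2.png')[200:440,130:330]
cv2.imwrite('pics/c2.png',np.hstack([cv2.resize(a,(480,360)),cv2.resize(b,(300,360))]))
```

```text
[ 521.5596778  -346.12397393  182.3206888 ] [ 1.79984601e+02 -1.95093072e-02  1.37302901e+02]
```

View pics/c2.png

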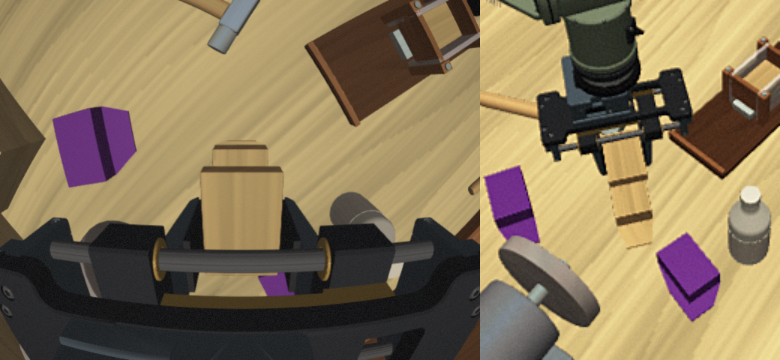

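The wrist view shows the held plate, whose front edge is at about (242,170) in the crop, with the leg's top right behind it. The scene crop shows the plate above the leg with its -x end free. I'll measure the edges in the tool frame.

Run:
```python
from m import *
T=np.array([521.56,-346.12]);a=np.radians(137.3);ux=np.array([np.cos(a),np.sin(a)]);uy=np.array([ux[1],-ux[0]])
def load(n):
    f=pickle.load(open(f'pics/{n}.pkl','rb'));w=(wcloud if n[0]=='w' else cloud)(f);P=w[...,:2]-T
    return f,w,P@ux,P@uy,w[...,2]
for n in('w2','scene2','top2','scene0','top0'):
    f,w,s,t,z=load(n);R,G,B=np.moveaxis(f['pixels'].astype(int),-1,0)
    wood=(R-B>25)&(R>80)&(R>=G)&(abs(s)<70)&(abs(t)<50)
    for nm,lo,hi in(('plate',190,201),('leg',103,117)):
        m=wood&(z>lo)&(z<hi)
        if m.sum()<40: continue
        print(n,nm,m.sum(),'z %.1f'%np.median(z[m]),'s',np.percentile(s[m],[.5,2,98,99.5]).round(1),'t',np.percentile(t[m],[.5,2,98,99.5]).round(1),*(rect(w[m][:,:2])))
```

```text
w2 plate 11559 z 195.2 s [-36.3 -35.1  37.6  37.9] t [-24.9 -24.1  23.6  24.5] [ 520.9 -346.1] [69.  75.5] 137.2
w2 leg 1806 z 109.8 s [19.7 19.9 35.3 35.4] t [-26.3 -25.5  22.7  23.4] [ 500.3 -328.5] [50.3 16.1] 47.2
scene2 plate 727 z 196.2 s [-36.2 -35.3  38.8  40. ] t [-24.8 -24.1  24.   24.9] [ 516.8 -347.8] [59.1 77.8] 137.0
scene2 leg 528 z 110.4 s [-39.3 -38.3   9.8  11.4] t [-26.2 -25.5  22.3  23.1] [ 530.4 -356.3] [49.9 52. ] 137.4
top2 plate 333 z 196.3 s [-34.1 -31.8  39.2  39.7] t [-19.8 -18.3  24.5  25.8] [ 515.2 -344.3] [47.3 74.6] 125.5
top2 leg 174 z 110.2 s [ 8.5  9.7 37.3 37.5] t [-25.  -24.3  24.2  24.5] [ 504.6 -330.9] [49.7 29.6] 46.7
scene0 leg 766 z 110.5 s [-38.7 -38.1  35.7  37. ] t [-26.3 -25.6  22.3  23.2] [ 521.1 -347.8] [49.8 78.2] 137.2
top0 leg 865 z 110.1 s [-37.2 -35.7  35.8  37. ] t [-25.5 -24.8  23.9  24.6] [ 521.3 -346.5] [51.1 75. ] 137.7
```

Within each camera, the leg sits 2.4 mm towards tool -x and 1.4 mm towards tool -y from the plate. I correct for that and lower most of the 70 mm.

>>> send_rows(
  steps=[
    [[-0.06, -0.035, 0.4, 0, 0], [0, 0, 0.4, 0, 0], [0, 0, 0.4, 0, 0], [0, 0, 0.3, 0, 0], [0, 0, 0.05, 0, 0]],
  ],
)

```text
time_s: 13.98
ee_pos: [521.5, -348.2, 118.3]
ee_rot: [-180.0, -0.2, 137.3]
force: [0.2, 0.1, -0.9]
gripper_width: 49.9
gripper_force: 20.0
```

>>> send_rows(
  steps=[
    [[0, 0, 0, 0, 0], [0, 0, 0, 0, 0], [0, 0, 0, 0, 0], [0, 0, 0, 0, 0], [0, 0, 0, 0, 0]],
  ],
)

```text
time_s: 14.4
ee_pos: [522.6, -349.8, 120.9]
ee_rot: [180.0, 0.1, 137.3]
force: [0.3, -0.2, -0.9]
gripper_width: 49.5
gripper_force: 20.0
```

Run:
```python
from m import *
grab('wrist','w3');grab('scene','scene3');print(env.state()['ee_pos'])
cv2.imwrite('pics/c3.png',np.hstack([cv2.resize(cv2.imread('pics/w3.png')[150:350,220:430],(420,400)),cv2.resize(cv2.imread('pics/scene3.png')[270:390,180:290],(367,400))]))
T=env.state()['ee_pos'][:2];a=np.radians(137.3);ux=np.array([np.cos(a),np.sin(a)]);uy=np.array([ux[1],-ux[0]])
for n in('w3','scene3'):
    f=pickle.load(open(f'pics/{n}.pkl','rb'));w=(wcloud if n[0]=='w' else cloud)(f);P=w[...,:2]-T;s,t,z=P@ux,P@uy,w[...,2]
    R,G,B=np.moveaxis(f['pixels'].astype(int),-1,0);wood=(R-B>25)&(R>80)&(abs(s)<70)&(abs(t)<50)
    for nm,lo,hi in(('plate',122,140),('gap',98,108)):
        m=wood&(z>lo)&(z<hi);print(n,nm,m.sum(),np.median(z[m]),np.percentile(s[m],[1,99]).round(1),np.percentile(t[m],[1,99]).round(1))
```

```text
[ 522.3630733  -349.7633617   120.45902906]
w3 plate 11602 133.71096738503218 [-36.   37.7] [-24.6  24.3]
w3 gap 172 105.75203755839135 [37.6 38.7] [-24.2  25. ]
scene3 plate 693 134.25267838950515 [-36.   38.8] [-24.8  24.7]
scene3 gap 44 104.79291378883772 [-37.1 -28.3] [-23.8  25.3]
```

View pics/c3.png

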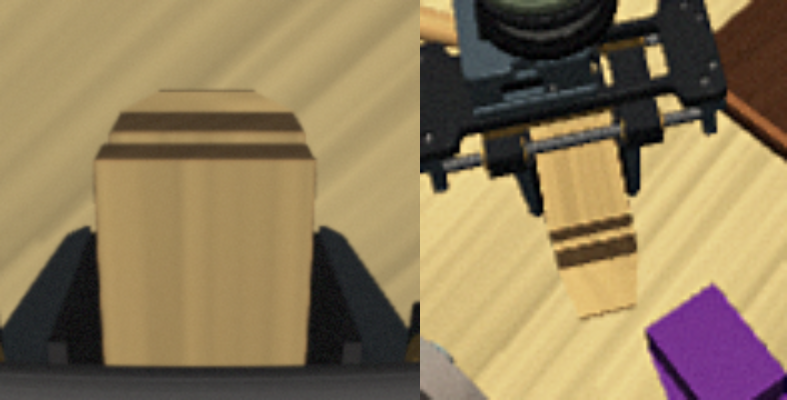

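The plate hovers about 8 mm above the leg with its edges lined up within 1 mm: the wrist crop has its edges at 97–315 over the leg's slightly narrower shoulders. Lowering the rest gently.

>>> send_rows(
  steps=[
    [[0.012, 0.012, 0.05, 0, 0], [0, 0, 0.05, 0, 0], [0, 0, 0.05, 0, 0], [0, 0, 0, 0, 0], [0, 0, 0, 0, 0]],
  ],
)

```text
time_s: 14.92
ee_pos: [522.1, -348.9, 113.6]
ee_rot: [-180.0, -0.0, 137.3]
force: [-0.4, -0.4, -0.7]
gripper_width: 49.5
gripper_force: 20.0
```

>>> send_rows(
  steps=[
    [[0, 0, 0, 0, 0], [0, 0, 0, 0, 0], [0, 0, 0, 0, 0], [0, 0, 0, 0, 0], [0, 0, 0, 0, 0]],
  ],
)

```text
time_s: 15.33
ee_pos: [522.2, -349.0, 114.0]
ee_rot: [-180.0, 0.0, 137.3]
force: [-0.6, -0.3, -1.5]
gripper_width: 49.9
gripper_force: 20.0
```

>>> send_rows(
  steps=[
    [[0, 0, 0.025, 0, 0], [0, 0, 0, 0, 0], [0, 0, 0, 0, 0], [0, 0, 0, 0, 0]],
  ],
)

```text
time_s: 15.67
ee_pos: [522.2, -348.9, 112.9]
ee_rot: [-180.0, 0.0, 137.3]
force: [0.6, -0.5, -0.1]
gripper_width: 49.7
gripper_force: 20.0
```

>>> send_rows(
  steps=[
    [[0, 0, 0.025, 0, 0], [0, 0, 0, 0, 0], [0, 0, 0, 0, 0], [0, 0, 0, 0, 0]],
  ],
)

```text
time_s: 16.0
ee_pos: [522.2, -349.0, 112.0]
ee_rot: [180.0, 0.0, 137.3]
force: [-0.3, -0.5, 0.7]
gripper_width: 49.7
gripper_force: 20.0
```

>>> send_rows(
  steps=[
    [[0, 0, 0.02, 0, 0], [0, 0, 0, 0, 0], [0, 0, 0, 0, 0], [0, 0, 0, 0, 0]],
  ],
)

```text
time_s: 16.33
ee_pos: [522.3, -349.0, 112.0]
ee_rot: [180.0, 0.0, 137.3]
force: [-2.0, 0.5, 6.1]
gripper_width: 49.9
gripper_force: 20.0
```

Contact at z = 112 with 6 N. Opening the fingers and rising.

>>> send_rows(
  steps=[
    [[0, 0, 0, 0, 0.75], [0, 0, 0, 0, 0.75], [0, 0, 0, 0, 0.75], [0, 0, 0, 0, 0.75], [0, 0, 0, 0, 0.75]],
  ],
)

```text
time_s: 16.75
ee_pos: [522.1, -348.9, 110.8]
ee_rot: [-180.0, -0.0, 137.3]
force: [-0.6, 0.3, 0.3]
gripper_width: 68.4
gripper_force: 0.0
```

>>> send_rows(
  steps=[
    [[0, 0, -0.2, 0, 0.75], [0, 0, -0.4, 0, 0.75], [0, 0, -0.8, 0, 0.75], [0, 0, -0.8, 0, 0.75], [0, 0, -0.8, 0, 0.75]],
  ],
)

```text
time_s: 17.17
ee_pos: [522.0, -348.8, 232.9]
ee_rot: [-180.0, -0.0, 137.3]
force: [0.2, -1.3, -0.6]
gripper_width: 68.2
gripper_force: 0.0
```

>>> send_rows(
  steps=[
    [[0.8, 0, 0, 0, 0.75], [0.8, 0, 0, 0, 0.75], [0.8, 0, 0, 0, 0.75], [0.8, 0, 0, 0, 0.75], [0.8, 0, 0, 0, 0.75]],
  ],
)

```text
time_s: 17.58
ee_pos: [403.5, -239.4, 231.7]
ee_rot: [180.0, 0.0, 137.3]
force: [0.1, 0.8, -0.1]
gripper_width: 68.6
gripper_force: 0.0
```

>>> send_rows(
  steps=[
    [[0.8, 0, 0, 0, 0.75], [0.8, 0, 0, 0, 0.75], [0, 0, 0, 0, 0.75], [0, 0, 0, 0, 0.75], [0, 0, 0, 0, 0.75]],
  ],
)

```text
time_s: 18.0
ee_pos: [358.5, -197.6, 232.0]
ee_rot: [180.0, 0.2, 137.3]
force: [0.3, 0.1, -0.2]
gripper_width: 68.4
gripper_force: 0.0
```

Run:
```python
from m import *
grab('top','top4');grab('scene','scene4')
cv2.imwrite('pics/c4.png',np.hstack([cv2.resize(cv2.imread('pics/top4.png')[150:350,220:540],(480,300)),cv2.resize(cv2.imread('pics/scene4.png')[180:380,190:390],(300,300))]))
for n in('top4','scene4'):
    f=pickle.load(open(f'pics/{n}.pkl','rb'));w=cloud(f);x,y,z=np.moveaxis(w,-1,0)
    m=(z>118)&(z<135)&(abs(x-521)<60)&(abs(y+347)<60)
    print(n,m.sum(),np.median(z[m]),np.ptp(np.percentile(z[m],[5,95])),*rect(w[m][:,:2]))
```

```text
top4 910 125.10068457759849 7.130420561813963 [ 520.5 -346.5] [50.9 75.9] 137.6
scene4 799 125.50741844337654 6.206817043086744 [ 520.5 -347.6] [49.8 79. ] 137.3
```

View pics/c4.png

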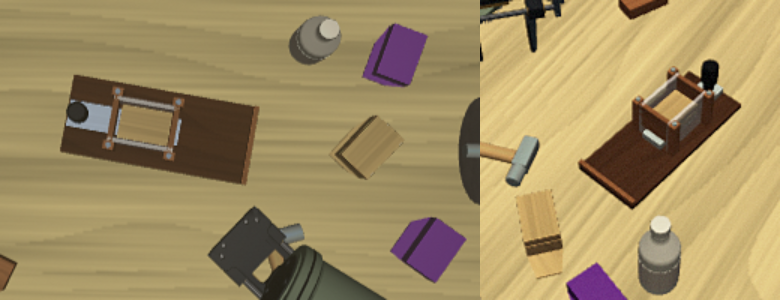

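The plate lies flush on the leg: its centre is within 1 mm of the leg's in both views, same turn, and its top is at 125 mm. The knob is home and the other plates are still in the magazine, so I hand in.

```bash
python3 -c "
from workcell import env
print(env.job_done())"
```

```text
the job is handed in; nothing more can be done
None
```

The plate lies flat on the rectangular leg, within about 1 mm of flush in both camera views, with the knob home, the next plate in the magazine and nothing knocked over; the job is handed in at about 18 s, with no verdict returned.

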